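# Clamp a gas detector in the bump-test station and keep the trigger squeezed

### The job

Pump the trigger of the ratchet clamp, squeezing it towards the fixed grip and letting it spring back, until the rubber cap has come up to the gas detector and pushed it against the stop; then squeeze on until the cap's spring rod is about half way into the jaw, and finish while still holding the trigger squeezed so. Do not crush the detector: never drive the rod more than three quarters in. Also move the jaw only with the trigger, keep your hand off the detector in the clamp, and leave the spare detectors and the mouse where they are.

Things in the scene. Friction and masses are not known exactly. Their poses are not given: they have to be found in the camera images.
- station: Bench-fixed clamp station, 400 x 110 mm aluminium base plate. Origin on the work surface straight below the trigger's pivot; x axis along the bar from trigger to detector (the way the jaw advances), z up. Station coordinates below are in this frame, in mm. The trigger pivots about y at x 0, z 108, between side plates (x -46 to 24, y within 19, z up to 125)
- grip_top (a point): Centre of the top of the fixed grip, station (-32, 0, 195): an upright black post at x -40 to -24, y -14 to 14. Behind it (x below -46) nothing is higher than z 60; jaw, cap and detector are all lower than z 70
- trigger_top (a point): Middle of the upper end of the trigger, a straight grey paddle 10 mm thick (along x), 22 mm wide, reaching 88 mm above its pivot. At rest it leans 0.21 rad from upright towards +x (top at x 18, z 194), fully squeezed 0.21 rad towards the grip (top at x -18). At z 175 trigger and grip measure 60 mm over their outer faces at rest, 31 mm fully squeezed
- trigger (a joint): Trigger angle in rad: 0 at rest, 0.42 fully squeezed towards the grip; a spring returns it. Near its top it takes 2.5 N to start, 5 N at full squeeze, some 10 N more while the cap presses. A pawl on 4 mm teeth drives the jaw: near 35 mm per rad once a tooth is caught, 8 to 15 mm per full squeeze; on release the jaw stays, held by a 7 N friction brake
- jaw (a joint): Travel of the jaw and its toothed bar along station +x in m, 0 to 0.095; starts at 0 to 0.022. When the trigger is let go with the cap pressing, the spring pushes the jaw back until only about 6 N (6 mm) are left; to keep more, the trigger must stay held
- sleeve_mouth (a point): Centre of the jaw's front face (black block 34 x 30 x 38 mm), where the cap's spring rod goes in; station x = 74 + jaw travel, z 47
- cap (a joint): How far the cap's spring rod is pushed into the jaw, in m: 0 free, 0.022 all the way in; 1 N per mm, so half way (0.011) presses with 11 N. The 12 mm steel rod shows 28 mm between jaw and cap when free; a dark ring on it reaches the jaw's front face at 10 to 12 mm
- cap_face (a point): Centre of the front face of the rubber cap (disc of 32 mm diameter), station z 47, x = 116 + jaw travel - rod push-in
- detector: The gas detector to be clamped: yellow, 95 x 60 x 34 mm, about 0.25 kg, lying loose, screen up, on the bed (top at z 30) between 12 mm high side rails. Origin at the centre of its underside, x axis along its length, as the station's. Against the stop its origin is at station x 218
- detector_end (a point): Centre of the detector's end face towards the cap
- stop_face (a point): Middle of the face of the fixed stop, station (266, 0, 47), which the detector's other end must rest against; the detector starts 0 to 15 mm short of it
- spare_a: A spare yellow detector, same size, lying on the table farther off; leave alone. Origin at the centre of its underside
- spare_b: Another spare yellow detector on the table beyond the stop end of the station; leave alone. Origin at the centre of its underside
- mouse: Black computer mouse 100 x 58 x 30 mm; leave alone. Origin at the centre of its underside
Not all that is in view belongs to the job. Leave any blue, orange or turquoise look-alike of the detector alone.

How it is judged:
By the outcome, as a careful person would: the job done as asked, in the order asked, and still so for the second after the job is handed in, while the arm keeps its last pose, push and grip.
It also fails if it takes over 72 s, if anything falls off the work surface, if the arm or the gripper's body presses on something with over 40 N, if the wrist force passes 120 N, or if a joint passes its speed limit or range.

### The arm

A 7-joint arm with a two-finger parallel gripper is mounted at the origin on the work surface. World frame = base frame: x ahead of the robot, y to its left, z up, the work surface at z = 0. Lengths are in mm, angles in rad, forces in N, time in s.
With the tool pointing down it reaches from about 400 to 875 mm from the base axis. Payload 4.4 kg.
Tool frame: the origin (TCP) lies midway between the tips of the shut fingers; the grasp point (between the pads) lies 19 mm behind it; z points along the fingers, y is the line along which they close (so a half turn about z gives the same grasp; the last joint's range is limited). The gripper opens to 85 mm and grips with 20 to 120 N. Pads are 22 mm wide; open, the fingers measure 114 mm over their backs; the gripper's body (76 mm by 85 mm) begins 54 mm behind the grasp point. The pads swing forward as they close: fully open they stand 13 mm farther back than shut.
Start: joints at [1.248, 0.628, 0.038, 1.517, -0.027, 0.996, -0.02], TCP at [165.12, -628.692, 203.113] pointing down, gripper open.
Joint ranges: [-3.06, 3.06], [-0.37, 2.12], [-1.25, 1.32], [0.18, 2.47], [-1.1, 4.24], [0.23, 1.98], [-2.94, 2.94]. Speed limits (rad/s): [2.57, 2.57, 3.14, 3.14, 3.14, 3.14, 3.14].

### API

Orientations are given as [roll, pitch, yaw] about the fixed x, y, z axes, in that order (R = Rz(yaw) Ry(pitch) Rx(roll)).
In Python, from cell import read_state, get_image, finish_job gives the robot as it stands.
- The arm moves only by the tool send_rows, never from a script. Its argument "series" is a list of rows, each an object of numbers: "ax", "ay", "az": the turn, a rotation vector about the tool's x, y, z in rad; "dx", "dy", "dz": the shift along the tool's x, y, z in cm; "hand": the closure, from 0 (fully open) to 1 (shut). In form: [{"ax": .., "ay": .., "az": .., "dx": .., "dy": .., "dz": .., "hand": ..}, ...]. A call has 1 to 10 rows; each row is the pose to reach, as a shift and turn from the pose commanded when the call began, along the tool's axes at that moment; what a row does not reach only later rows make up. A row lasts 1/10 s, in which the tool goes at most 50 mm and 8.59 degrees, less where a joint would pass 70% of its speed; a pose out of reach is approached as far as the arm can. A call with a gripper value outside its range is refused whole. The fingers move at their own pace and stop on an object; the grip force is fixed at half the most. Time passes only in rows, so rows that repeat a pose let the fingers close. It gives the time, the measured TCP pose, the force, the opening and the grip force at its end, in the units of the state.
- read_state(): the state, without advancing time (a new reading comes with each control period).
- get_image(name): name is "side" or "top" or "wrist"; returns a dict with "pixels" (480x640x3 uint8, red, green, blue), "mtx" (3x3 intrinsics, pixels), "k1" (the pictures are not rectified: a ray, as slopes to the right and down, at radius r is drawn at 1 + k1 r^2 times it, then the intrinsics apply), "R" (3x3) and "t" (3): a world point X has camera coordinates R X + t. Camera axes: x right, y down, z forward; pixel columns grow to the right and rows downward; lengths in mm; the calibration is good to about 2 mm. A picture is of the moment at which its call begins. There is no depth.
- finish_job(): hands the job in; it is judged then, once.
The state is a dict: "clock": time; "qpos": joint angles; "qd": joint speeds; "tau": joint torques, N m; "eef_pos": TCP position; "tool_rot": TCP orientation; "force": force on the tool from outside, world axes, zero at the start; "torque": the same for the moment, N m; "width": finger opening in mm; "gripper_force": force on a finger pad.
Only numpy, scipy, OpenCV 4.12 (cv2) and the standard library are available. Lean on these libraries where they do the work, as an engineer would, in place of code of your own. Each camera call takes 0.05 s, during which the arm holds its last target. There are 200 camera calls.

## Working session

There is one attempt and no reset: what is moved stays moved. The work goes in short steps, Python scripts to look and compute and a tool call to move; the robot and the scene stay as the last step left them, time stands still between calls to the robot, and variables do not carry over. Pictures are saved under pics/ and viewed, at most 10 in all, crops included, and the job is handed in when it is done.

Besides the shell and the picture viewer there is one more tool, called after "Emit:" as name(argument=value, ...) on one line, values as JSON. send_rows: Moves the arm, as the interface text tells. Its arguments: {"type":"object","properties":{"series":{"type":"array","items":{"type":"object","properties":{"ax":{"type":"number"},"ay":{"type":"number"},"az":{"type":"number"},"dx":{"type":"number"},"dy":{"type":"number"},"dz":{"type":"number"},"hand":{"type":"number"}}}}},"required":["series"]}

```bash
ls; mkdir -p pics
cat > h.py <<'E'
import numpy as np, cv2
from cell import read_state, get_image, finish_job
def snap(n,f):
    d=get_image(n); cv2.imwrite(f'pics/{f}.png',d['pixels'][:,:,::-1]); np.savez(f'pics/{f}.npz',**d); return d
def load(f): return dict(np.load(f'pics/{f}.npz'))
def ray(d,u,v):
    K=np.array(d['mtx']);k=float(d['k1']);R=np.array(d['R']);t=np.array(d['t'])
    p=cv2.undistortPoints(np.array([[[u,v]]],float),K,np.array([k,0,0,0.])) [0,0]
    w=R.T@np.array([p[0],p[1],1]); return -R.T@t, w/np.linalg.norm(w)
def atz(d,u,v,z):
    c,w=ray(d,u,v); return c+w*(z-c[2])/w[2]
def tri(obs):
    A=np.zeros((3,3));b=np.zeros(3)
    for d,u,v in obs:
        c,w=ray(d,u,v);P=np.eye(3)-np.outer(w,w);A+=P;b+=P@c
    x=np.linalg.solve(A,b); return x,[np.linalg.norm((np.eye(3)-np.outer(ray(*o)[1],ray(*o)[1]))@(x-ray(*o)[0])) for o in obs]
def proj(d,X):
    r=cv2.Rodrigues(np.array(d['R']))[0]
    return cv2.projectPoints(np.atleast_2d(np.array(X,float)),r,np.array(d['t']),np.array(d['mtx']),np.array([float(d['k1']),0,0,0]))[0][:,0]
E
python3 - <<'E'
from h import *
for n in('side','top'):
    d=snap(n,n+'0'); print(n,np.round(-np.array(d['R']).T@d['t']),d['k1'])
s=read_state();print({k:np.round(v,3) for k,v in s.items()})
E
```

```text
pics
side [  -4.  888. 1079.] -0.13345929619760444
top [ 316.  -65. 1229.] -0.03630539784137495
{'clock': np.float64(0.1), 'qpos': array([ 1.248,  0.629,  0.038,  1.518, -0.027,  0.996, -0.02 ]), 'qd': array([-0.001, -0.001, -0.001, -0.002,  0.   , -0.   ,  0.001]), 'tau': array([ 3.0000e-03, -5.6453e+01,  1.2310e+00, -1.9397e+01,  1.1000e-02,
        5.0000e-03,  0.0000e+00]), 'eef_pos': array([ 164.965, -628.076,  202.286]), 'tool_rot': array([-3.14 ,  0.   ,  0.257]), 'force': array([ 0.068, -1.208, -0.324]), 'torque': array([-0.035,  0.029,  0.011]), 'gripper_force': np.float64(0.0), 'width': np.float64(85.715)}
```

View pics/top0.png

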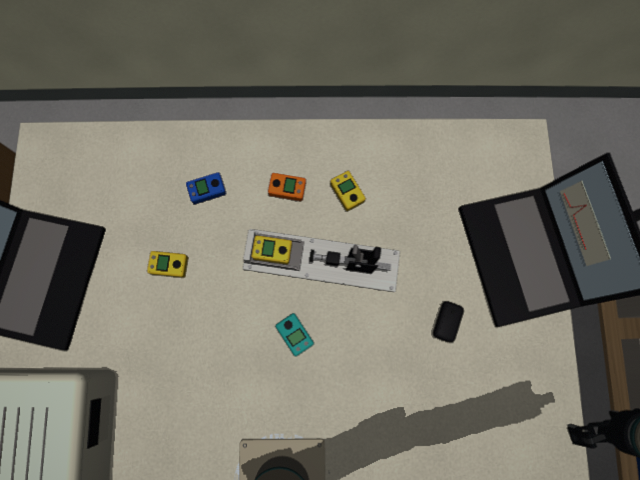

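View pics/side0.png

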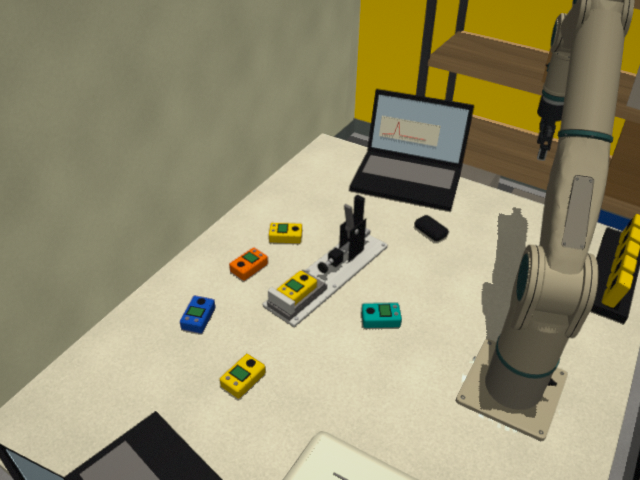

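Run:
```python
from h import *
a=load('top0')['pixels'][225:297,238:404];b=load('side0')['pixels'][188:328,258:394]
a=cv2.resize(a,None,fx=4,fy=4,interpolation=2);b=cv2.resize(b[:78,52:],None,fx=4,fy=4,interpolation=2)
o=np.zeros((600,664,3),np.uint8);o[:288]=a;o[288:,:b.shape[1]]=b[:312]
cv2.imwrite('pics/c1.png',o[:,:,::-1])
```

```text
(no output)
```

View pics/c1.png

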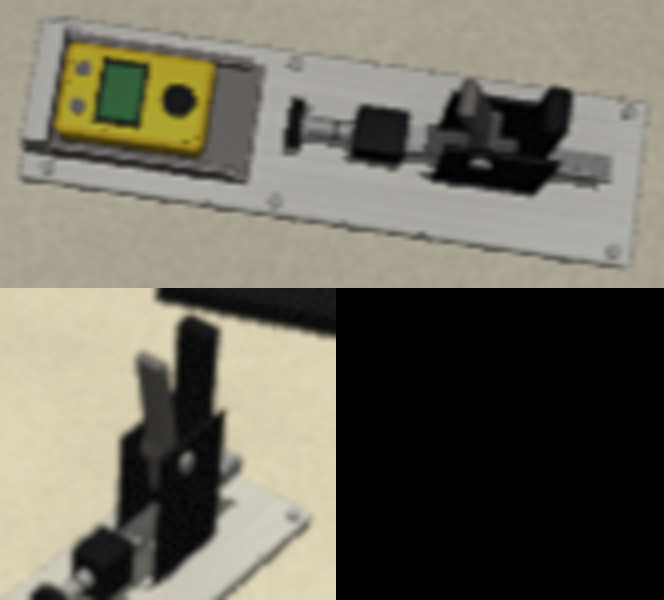

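```bash
cat > fit.py <<'E'
from h import *
T=load('top0');S=load('side0')
t=lambda x,y:(238+(x-1.5)/4,225+(y-1.5)/4)
s=lambda x,y:(310+(x-1.5)/4,188+(y-288-1.5)/4)
print('foot',proj(T,[[316,-65,0]]))
print('grip',tri([(T,*t(558,97)),(S,*s(200,325))]))
print('trig',tri([(T,*t(468,86)),(S,*s(150,357))]))
print('corner',tri([(T,*t(630,266)),(S,*s(312,517))]))
for c in [(40,17),(648,100),(630,266),(20,180)]: print(np.round(atz(T,*t(*c),8),1))
for c in [(70,42),(216,58),(208,155),(55,137)]: print('det',np.round(atz(T,*t(*c),64),1))
E
python3 fit.py
```

```text
foot [[307.53646622 349.595887  ]]
grip (array([ 530.14212735, -223.32721916,  190.67647729]), [np.float64(4.300181694403813), np.float64(4.300181694403898)])
trig (array([ 537.74117519, -172.48523081,  193.45116503]), [np.float64(2.718586137009477), np.float64(2.718586137009527)])
corner (array([ 460.6175    , -292.57401963,    5.41862366]), [np.float64(0.8619814354491775), np.float64(0.8619814354491637)])
[629.5  91.    8. ]
[ 570.3 -308.8    8. ]
[ 461.1 -291.8    8. ]
[520.5 101.9   8. ]
det [598.7  64.7  64. ]
det [587.7 -27.2  64. ]
det [525.9 -22.2  64. ]
det [538.  73.  64.]
```

Emit:
send_rows(series=[{"dz":-5,"hand":0},{"dx":46.2,"dy":-31.6,"dz":-8.7,"az":0.403,"hand":0},{"dx":46.2,"dy":-31.6,"dz":-8.7,"az":0.403,"hand":0},{"dx":46.2,"dy":-31.6,"dz":-8.7,"az":0.403,"hand":0},{"dx":46.2,"dy":-31.6,"dz":-8.7,"az":0.403,"hand":0},{"dx":46.2,"dy":-31.6,"dz":-8.7,"az":0.403,"hand":0},{"dx":46.2,"dy":-31.6,"dz":-8.7,"az":0.403,"hand":0},{"dx":46.2,"dy":-31.6,"dz":-8.7,"az":0.403,"hand":0},{"dx":46.2,"dy":-31.6,"dz":-8.7,"az":0.403,"hand":0},{"dx":46.2,"dy":-31.6,"dz":-8.7,"az":0.403,"hand":0}])

```text
invalid input at $.series[0]: expected keys ax, ay, az, dx, dy, dz, hand
```

Emit:
send_rows(series=[{"ax":0,"ay":0,"az":0,"dx":0,"dy":0,"dz":-5,"hand":0},{"ax":0,"ay":0,"az":0.403,"dx":46.2,"dy":-31.6,"dz":-8.7,"hand":0},{"ax":0,"ay":0,"az":0.403,"dx":46.2,"dy":-31.6,"dz":-8.7,"hand":0},{"ax":0,"ay":0,"az":0.403,"dx":46.2,"dy":-31.6,"dz":-8.7,"hand":0},{"ax":0,"ay":0,"az":0.403,"dx":46.2,"dy":-31.6,"dz":-8.7,"hand":0},{"ax":0,"ay":0,"az":0.403,"dx":46.2,"dy":-31.6,"dz":-8.7,"hand":0},{"ax":0,"ay":0,"az":0.403,"dx":46.2,"dy":-31.6,"dz":-8.7,"hand":0},{"ax":0,"ay":0,"az":0.403,"dx":46.2,"dy":-31.6,"dz":-8.7,"hand":0},{"ax":0,"ay":0,"az":0.403,"dx":46.2,"dy":-31.6,"dz":-8.7,"hand":0},{"ax":0,"ay":0,"az":0.403,"dx":46.2,"dy":-31.6,"dz":-8.7,"hand":0}])

```text
clock: 1.1
eef_pos: [460.0, -287.5, 282.8]
tool_rot: [-3.141, 0.0, -0.146]
force: [1.3, -1.5, 0.1]
width: 85.3
gripper_force: 0.0
```

Emit:
send_rows(series=[{"ax":0,"ay":0,"az":0,"dx":0,"dy":0,"dz":0,"hand":0},{"ax":0,"ay":0,"az":0,"dx":0,"dy":0,"dz":0,"hand":0}])

```text
clock: 1.3
eef_pos: [459.9, -287.9, 282.4]
tool_rot: [-3.141, 0.001, -0.142]
force: [-0.6, -1.2, -0.5]
width: 85.6
gripper_force: 0.0
```

Emit:
send_rows(series=[{"ax":0,"ay":0,"az":0,"dx":5.9,"dy":-9.2,"dz":0,"hand":0},{"ax":0,"ay":0,"az":0,"dx":5.9,"dy":-9.2,"dz":0,"hand":0},{"ax":0,"ay":0,"az":0,"dx":5.9,"dy":-9.2,"dz":0,"hand":0},{"ax":0,"ay":0,"az":0,"dx":5.9,"dy":-9.2,"dz":0,"hand":0},{"ax":0,"ay":0,"az":0,"dx":5.9,"dy":-9.2,"dz":0,"hand":0}])

```text
clock: 1.8
eef_pos: [529.3, -209.5, 282.5]
tool_rot: [3.14, 0.001, -0.149]
force: [-0.1, -0.7, 0.8]
width: 85.5
gripper_force: 0.0
```

Run:
```python
from h import *
d=snap('wrist','w1');s=read_state();print(s['eef_pos'],s['tool_rot'],s['clock'],np.round(-np.array(d['R']).T@d['t']),np.round(d['R'],2),d['mtx'][0][0])
```

```text
[ 529.16447577 -209.81813465  282.65018652] [ 3.13994627e+00  1.18956627e-03 -1.50332028e-01] 1.85 [ 611. -222.  452.] [[-0.15 -0.99  0.  ]
 [-0.94  0.14  0.32]
 [-0.32  0.05 -0.95]] 390.9895585357273
```

View pics/w1.png

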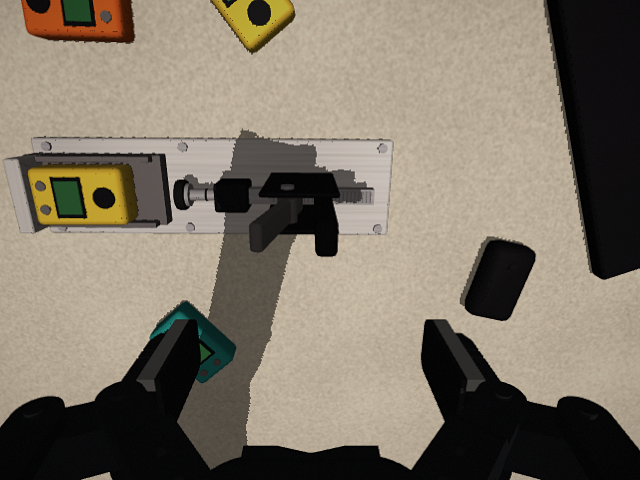

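```bash
cat > fit2.py <<'E'
from h import *
from scipy.optimize import least_squares
W=load('w1');T=load('top0');S=load('side0')
def st(p,X):
    c,s=np.cos(p[2]),np.sin(p[2]);X=np.atleast_2d(X);return np.c_[p[0]+c*X[:,0]-s*X[:,1],p[1]+s*X[:,0]+c*X[:,1],X[:,2]]
t=lambda x,y:(238+(x-1.5)/4,225+(y-1.5)/4)
s=lambda x,y:(310+(x-1.5)/4,188+(y-288-1.5)/4)
e=-110
def r(p):
    h=p[4];e=p[3];o=[]
    def a(d,X,uv,w): o.extend((proj(d,st(p,X))-np.array(uv)).ravel()*w)
    a(W,[[e,-55,h],[e,55,h],[e+400,-55,h]],[(393,140),(387,234),(32,138)],1)
    a(W,[[-40,14,195],[-24,14,195]],[(338,255),(316,255)],1)
    a(T,[[e+400,-55,h],[e,-55,h],[e,55,h],[e+400,55,h]],[t(40,17),t(648,100),t(630,266),t(20,180)],2)
    a(S,[[e,55,h],[-32,0,195],[18,0,194]],[s(312,517),s(200,325),s(150,357)],2)
    return o
if __name__=='__main__':
    q=least_squares(r,[533.5,-190.7,1.425,-110,8]);print(np.round(q.x,3));print(np.round(q.fun,1))
    np.save('st.npy',q.x)
    print(np.round(st(q.x,[[-15,0,145]]),1))
E
python3 fit2.py
```

```text
[ 530.987 -189.47     1.42  -111.83     7.554]
[ 0.1 -2.8 -0.2 -1.5 -1.5 -0.7  0.3  1.3 -0.4  1.3  2.9  0.7 -0.4  1.3
 -0.1  1.1 -1.3  0.5 -0.2 -0.7 -1.1 -1.7  0.4  0.4]
[[ 528.7 -204.3  145. ]]
```

Emit:
send_rows(series=[{"ax":0,"ay":0,"az":0,"dx":-0.1,"dy":-1.0,"dz":2,"hand":0},{"ax":0,"ay":0,"az":0,"dx":-0.1,"dy":-1.0,"dz":5,"hand":0},{"ax":0,"ay":0,"az":0,"dx":-0.1,"dy":-1.0,"dz":8,"hand":0},{"ax":0,"ay":0,"az":0,"dx":-0.1,"dy":-1.0,"dz":10,"hand":0},{"ax":0,"ay":0,"az":0,"dx":-0.1,"dy":-1.0,"dz":12,"hand":0},{"ax":0,"ay":0,"az":0,"dx":-0.1,"dy":-1.0,"dz":13.7,"hand":0},{"ax":0,"ay":0,"az":0,"dx":-0.1,"dy":-1.0,"dz":13.7,"hand":0}])

```text
clock: 2.55
eef_pos: [528.4, -198.7, 143.9]
tool_rot: [3.141, 0.005, -0.15]
force: [0.5, -0.1, 0.1]
width: 85.2
gripper_force: 0.0
```

Run:
```python
from h import *
d=snap('wrist','w2');s=read_state();print(s['eef_pos'],s['tool_rot'],s['clock'],s['force'])
```

```text
[ 529.6096182  -198.76694704  145.23984836] [ 3.14096912e+00  2.50932903e-03 -1.49403098e-01] 2.6 [ 0.1312375   0.12471206 -0.05784519]
```

View pics/w2.png

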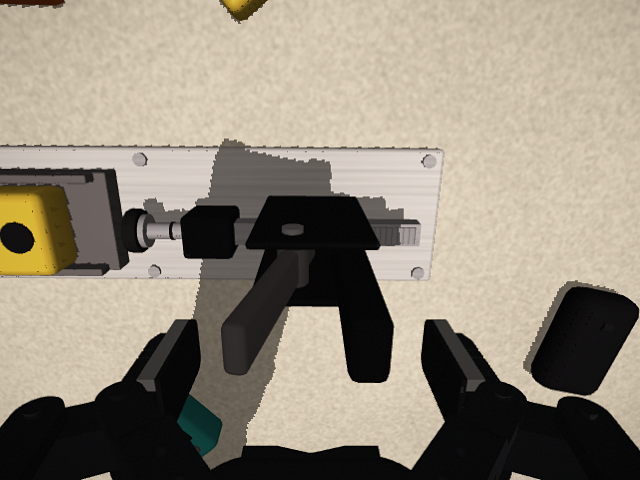

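Emit:
send_rows(series=[{"ax":0,"ay":0,"az":0,"dx":0,"dy":1.0,"dz":0,"hand":0},{"ax":0,"ay":0,"az":0,"dx":0,"dy":1.5,"dz":0,"hand":0},{"ax":0,"ay":0,"az":0,"dx":0,"dy":2.0,"dz":0,"hand":0},{"ax":0,"ay":0,"az":0,"dx":0,"dy":2.5,"dz":0,"hand":0},{"ax":0,"ay":0,"az":0,"dx":0,"dy":3.0,"dz":0,"hand":0},{"ax":0,"ay":0,"az":0,"dx":0,"dy":3.4,"dz":0,"hand":0},{"ax":0,"ay":0,"az":0,"dx":0,"dy":3.4,"dz":0,"hand":0}])

```text
clock: 3.3
eef_pos: [527.7, -229.5, 147.4]
tool_rot: [-3.139, -0.003, -0.146]
force: [-0.1, 5.3, 4.3]
width: 85.7
gripper_force: 2.9
```

```bash
cat > m.py <<'E'
from h import *
from fit2 import st
import sys
p=np.load('st.npy')
def prof(d,z,y=0,lo=70,hi=180,step=1.0):
    xs=np.arange(lo,hi,step);uv=proj(d,st(p,np.c_[xs,0*xs+y,0*xs+z])).astype(np.float32)
    v=cv2.remap(d['pixels'],uv[:,:1],uv[:,1:],cv2.INTER_LINEAR)[:,0].astype(int);return xs,v
def sx(X):
    e=np.array([np.cos(p[2]),np.sin(p[2])]);return (np.array(X)[:2]-p[:2])@e
if __name__=='__main__':
    f=sys.argv[1];new=len(sys.argv)<3
    d=snap('wrist',f) if new else load(f)
    if new:
        s=read_state();print('t',s['clock'],'sx',round(sx(s['eef_pos']),1),'F',np.round(s['force'],1),'z',round(s['eef_pos'][2],1),'w',s['width'])
    xs,v=prof(d,53);print('rod',xs[0],' '.join(str(int(a)) for a in v.mean(1)))
    xs,v=prof(d,66,y=-5);print('jaw',xs[0],' '.join(str(int(a)) for a in v.mean(1)))
    xs,v=prof(d,64,lo=140,hi=190);print('det(r-b)',xs[0],' '.join(str(int(a)) for a in v[:,0]-v[:,2]))
E
python3 m.py w2 old; python3 m.py w3
```

```text
rod 70.0 9 8 8 9 7 9 8 6 6 13 15 125 174 173 172 172 176 111 16 11 179 171 172 171 171 171 171 171 171 172 170 171 170 170 172 109 37 42 135 164 162 164 54 6 19 21 21 22 20 22 21 22 21 26 29 30 29 31 73 103 103 101 101 102 100 101 101 100 101 101 100 100 99 99 100 99 99 99 99 99 98 99 99 98 99 100 60 44 43 42 44 45 45 47 48 48 49 50 50 50 52 52 54 67 81 62 100 125 130 136
jaw 70.0 9 7 8 8 9 8 31 171 167 166 166 167 180 18 9 173 165 165 165 165 164 165 164 165 164 164 165 165 166 108 36 41 115 166 165 166 25 6 22 21 22 21 21 21 21 21 21 27 29 28 29 69 101 101 102 101 101 102 101 101 100 101 101 100 100 100 100 100 100 99 100 100 99 98 99 99 99 85 44 42 43 44 45 47 48 47 48 48 49 51 50 52 52 55 68 85 69 112 127 132 138 143 148 151 150 154 124 34 9 15
det(r-b) 140.0 12 12 12 13 13 12 12 12 11 9 30 53 52 53 55 56 57 58 58 59 60 60 61 62 63 74 91 108 124 141 147 152 156 161 164 163 167 74 0 -1 2 2 1 0 1 0 0 1 0 0
t 3.35 sx -39.8 F [0.6 5.  4.4] z 147.4 w 85.18384462378148
rod 70.0 19 18 19 18 18 17 17 18 18 17 17 17 19 18 18 16 18 16 17 15 16 89 165 162 161 164 72 15 49 150 162 161 161 160 159 160 159 159 161 160 161 160 160 155 86 41 40 89 152 152 152 121 6 9 18 19 20 19 19 20 20 19 17 59 92 94 94 94 94 93 94 93 94 94 94 93 94 94 93 93 94 93 95 71 41 39 39 40 41 41 43 43 44 45 45 46 46 46 47 47 48 48 49 55 68 77 59 97 119 123
jaw 70.0 17 18 17 18 18 17 16 18 16 17 16 17 16 16 23 124 159 156 158 113 19 53 148 157 156 155 156 155 155 155 155 155 155 155 155 157 122 47 41 70 144 154 155 135 0 9 19 20 19 20 20 20 19 18 35 84 95 95 94 94 94 94 94 93 94 94 93 94 93 94 93 93 93 96 55 39 40 40 40 41 42 43 43 45 45 45 46 46 48 48 48 49 50 62 75 74 84 117 122 127 133 59 0 0 0 0 0 0 0 0
det(r-b) 140.0 13 13 12 12 12 9 11 43 49 48 50 51 52 53 54 54 55 55 55 56 57 58 59 59 65 79 95 109 124 136 140 145 150 155 14 0 0 0 0 0 0 0 0 0 0 0 0 0 0 0
```

Emit:
send_rows(series=[{"ax":0,"ay":0,"az":0,"dx":0,"dy":0.7,"dz":0,"hand":0},{"ax":0,"ay":0,"az":0,"dx":0,"dy":1.2,"dz":0,"hand":0},{"ax":0,"ay":0,"az":0,"dx":0,"dy":1.2,"dz":0,"hand":0}])

```text
clock: 3.65
eef_pos: [525.8, -241.5, 146.9]
tool_rot: [-3.139, -0.002, -0.146]
force: [0.5, 5.6, 1.5]
width: 85.2
gripper_force: 2.8
```

```bash
python3 m.py w4
```

```text
t 3.7 sx -52.0 F [1.2 5.1 1.9] z 146.9 w 85.55787652569272
rod 70.0 18 19 18 17 19 17 17 18 18 18 17 18 17 17 17 16 16 17 16 17 17 16 17 18 17 14 21 129 161 161 145 23 28 109 163 159 158 159 160 159 158 158 158 158 158 158 157 160 123 42 38 37 69 144 151 151 139 41 6 14 19 19 19 21 20 19 19 18 34 90 94 92 92 92 94 93 92 92 92 93 92 93 79 40 39 39 39 41 41 43 42 44 43 44 45 45 46 46 46 47 0 0 0 0 0 0 0 0 0 0
jaw 70.0 18 18 17 18 17 16 18 18 17 16 16 16 16 16 16 16 18 17 10 61 160 156 154 71 16 70 160 155 154 153 153 155 154 154 154 154 153 153 154 151 89 35 37 41 124 153 153 159 49 4 15 19 20 19 20 20 20 20 19 65 94 93 92 93 94 92 92 92 92 92 93 93 82 38 39 39 40 41 42 42 42 43 44 44 45 45 46 47 42 0 0 0 0 0 0 0 0 0 0 0 0 0 0 0 0 0 0 0 0 0
det(r-b) 140.0 11 11 11 12 7 16 46 50 49 49 50 51 52 53 54 54 54 54 55 56 57 33 0 0 0 0 0 0 0 0 0 0 0 0 0 0 0 0 0 0 0 0 0 0 0 0 0 0 0 0
```

Emit:
send_rows(series=[{"ax":0,"ay":0,"az":0,"dx":0,"dy":-1.5,"dz":0,"hand":0},{"ax":0,"ay":0,"az":0,"dx":0,"dy":-3.0,"dz":0,"hand":0},{"ax":0,"ay":0,"az":0,"dx":0,"dy":-4.1,"dz":0,"hand":0},{"ax":0,"ay":0,"az":0,"dx":0,"dy":-4.1,"dz":0,"hand":0},{"ax":0,"ay":0,"az":0,"dx":0,"dy":-4.1,"dz":0,"hand":0}])

```text
clock: 4.2
eef_pos: [530.7, -202.2, 145.9]
tool_rot: [3.141, -0.0, -0.146]
force: [0.4, -0.3, 0.0]
width: 85.6
gripper_force: 0.0
```

```bash
python3 m.py w5
```

```text
t 4.25 sx -13.1 F [-0.2 -0.8  0.4] z 145.9 w 85.43150904121896
rod 70.0 6 8 9 7 9 8 8 8 20 19 19 20 20 19 19 19 17 18 18 20 19 19 19 18 9 98 171 169 167 168 173 34 20 98 171 166 166 166 166 165 166 165 165 165 165 165 165 166 161 50 38 52 137 159 159 153 61 5 18 21 22 20 20 21 21 21 19 51 102 99 98 99 98 98 98 99 98 98 97 98 97 97 97 97 98 94 53 41 42 43 43 45 46 46 46 46 48 48 50 50 50 51 53 65 81 66 96 123 128 133
jaw 70.0 7 8 7 15 21 19 19 20 20 18 18 18 19 19 20 19 18 18 18 10 174 164 163 163 165 103 16 56 163 162 161 161 162 162 162 161 161 161 160 161 161 161 109 35 41 114 162 160 157 77 4 17 21 22 20 19 21 20 20 19 84 99 99 98 98 98 98 97 99 98 98 98 97 98 97 97 98 81 46 40 42 43 43 44 45 46 47 47 48 50 51 50 51 54 67 80 70 113 125 130 136 141 146 148 149 152 101 48 5 16
det(r-b) 140.0 13 13 13 13 12 12 14 12 13 9 34 52 52 52 55 55 55 57 57 59 59 59 60 61 62 72 90 107 123 139 145 150 154 160 161 161 164 76 -2 -1 1 1 1 1 1 0 0 1 0 0
```

Emit:
send_rows(series=[{"ax":0,"ay":0,"az":0,"dx":0,"dy":1.2,"dz":0,"hand":0},{"ax":0,"ay":0,"az":0,"dx":0,"dy":2.0,"dz":0,"hand":0},{"ax":0,"ay":0,"az":0,"dx":0,"dy":2.8,"dz":0,"hand":0},{"ax":0,"ay":0,"az":0,"dx":0,"dy":3.6,"dz":0,"hand":0},{"ax":0,"ay":0,"az":0,"dx":0,"dy":4.1,"dz":0,"hand":0},{"ax":0,"ay":0,"az":0,"dx":0,"dy":4.1,"dz":0,"hand":0},{"ax":0,"ay":0,"az":0,"dx":0,"dy":2.5,"dz":0,"hand":0},{"ax":0,"ay":0,"az":0,"dx":0,"dy":1.0,"dz":0,"hand":0},{"ax":0,"ay":0,"az":0,"dx":0,"dy":0,"dz":0,"hand":0},{"ax":0,"ay":0,"az":0,"dx":0,"dy":0,"dz":0,"hand":0}])

```text
clock: 5.25
eef_pos: [531.0, -199.9, 145.7]
tool_rot: [-3.141, 0.0, -0.143]
force: [-0.4, -0.3, -0.4]
width: 85.4
gripper_force: 0.0
```

```bash
python3 m.py w6
```

```text
t 5.3 sx -11.7 F [ 0.1 -0.8  0.8] z 145.9 w 85.07305124396552
rod 70.0 19 4 4 5 8 8 8 8 9 13 21 20 21 20 21 20 20 20 19 19 19 18 19 19 18 19 19 18 18 18 18 18 19 18 18 18 17 17 126 168 166 167 158 66 17 53 153 166 164 164 164 164 164 165 165 165 165 164 164 164 163 126 41 42 84 151 157 159 140 4 9 20 20 21 21 21 21 20 20 25 69 99 97 97 98 100 67 40 41 42 44 44 45 46 47 48 48 49 50 50 51 51 53 66 82 60 104 123 129 134
jaw 70.0 7 9 8 8 8 14 22 20 21 20 20 20 20 19 20 19 20 20 19 20 19 19 18 18 18 18 19 19 17 18 17 14 97 164 162 162 160 89 19 84 167 162 161 161 161 160 161 162 161 160 160 160 160 163 138 40 43 111 161 159 160 78 2 14 21 22 19 20 22 21 20 25 73 99 97 97 97 92 49 42 42 42 43 45 45 46 47 47 49 49 50 51 51 52 66 83 79 109 125 130 136 141 147 149 150 152 111 28 8 16
det(r-b) 140.0 2 1 2 4 12 13 13 13 13 12 30 53 52 53 54 54 55 56 57 58 58 59 60 61 62 71 89 106 123 137 144 150 154 160 161 162 165 94 5 0 0 0 1 0 -1 -1 1 0 0 -1
```

Emit:
send_rows(series=[{"ax":0,"ay":0,"az":0,"dx":0,"dy":1.2,"dz":0,"hand":0},{"ax":0,"ay":0,"az":0,"dx":0,"dy":2.0,"dz":0,"hand":0},{"ax":0,"ay":0,"az":0,"dx":0,"dy":2.8,"dz":0,"hand":0},{"ax":0,"ay":0,"az":0,"dx":0,"dy":3.6,"dz":0,"hand":0},{"ax":0,"ay":0,"az":0,"dx":0,"dy":4.1,"dz":0,"hand":0},{"ax":0,"ay":0,"az":0,"dx":0,"dy":4.1,"dz":0,"hand":0},{"ax":0,"ay":0,"az":0,"dx":0,"dy":2.5,"dz":0,"hand":0},{"ax":0,"ay":0,"az":0,"dx":0,"dy":1.0,"dz":0,"hand":0},{"ax":0,"ay":0,"az":0,"dx":0,"dy":0,"dz":0,"hand":0},{"ax":0,"ay":0,"az":0,"dx":0,"dy":0,"dz":0,"hand":0}])

```text
clock: 6.3
eef_pos: [531.0, -199.9, 145.8]
tool_rot: [-3.141, 0.0, -0.143]
force: [0.2, 0.3, 0.6]
width: 85.5
gripper_force: 0.0
```

```bash
python3 m.py w7
```

```text
t 6.35 sx -11.8 F [-1.  -0.9 -0.4] z 145.9 w 85.24778510329595
rod 70.0 77 77 78 78 77 70 170 168 167 167 167 162 47 1 5 4 9 14 18 20 19 20 20 20 19 19 20 18 18 19 18 19 19 18 19 18 18 18 18 18 17 18 17 18 16 18 17 17 16 16 60 165 165 166 149 58 16 34 106 167 164 163 163 162 163 163 163 163 162 163 163 163 166 139 44 43 52 138 155 156 145 60 5 15 20 19 20 21 22 20 21 20 25 43 47 46 48 49 49 50 50 51 52 66 82 62 106 123 129 134
jaw 70.0 76 91 169 166 166 166 169 139 6 6 5 8 13 17 20 20 20 20 20 20 20 18 19 19 19 17 19 18 19 20 17 18 18 17 17 19 17 18 17 17 17 17 17 16 101 164 160 163 126 27 38 146 163 160 160 159 160 160 160 160 159 159 161 160 159 149 58 41 39 134 156 158 145 44 6 16 21 20 20 20 20 20 19 22 38 47 47 48 49 49 50 51 51 53 66 81 80 110 125 130 136 142 142 148 149 151 126 25 7 16
det(r-b) 140.0 6 9 9 10 7 0 1 3 2 2 3 4 2 3 1 3 46 57 57 59 58 59 59 61 62 71 90 106 123 137 145 149 156 160 161 160 165 102 3 0 0 0 1 -1 0 0 0 0 -1 0
```

View pics/w7.png

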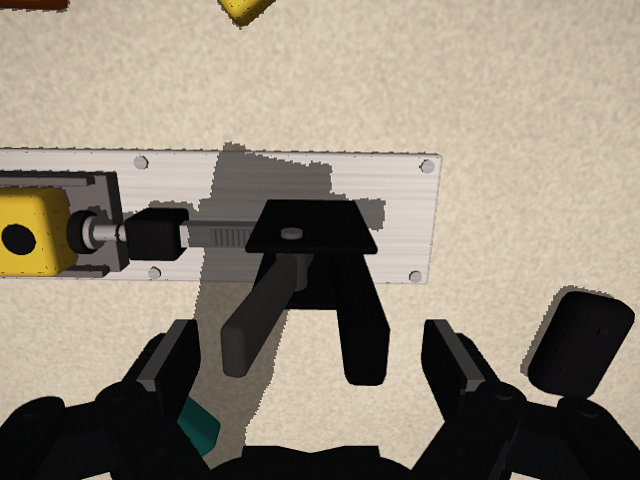

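Emit:
send_rows(series=[{"ax":0,"ay":0,"az":0,"dx":0,"dy":1.2,"dz":0,"hand":0},{"ax":0,"ay":0,"az":0,"dx":0,"dy":2.0,"dz":0,"hand":0},{"ax":0,"ay":0,"az":0,"dx":0,"dy":2.8,"dz":0,"hand":0},{"ax":0,"ay":0,"az":0,"dx":0,"dy":3.4,"dz":0,"hand":0},{"ax":0,"ay":0,"az":0,"dx":0,"dy":3.8,"dz":0,"hand":0},{"ax":0,"ay":0,"az":0,"dx":0,"dy":4.1,"dz":0,"hand":0},{"ax":0,"ay":0,"az":0,"dx":0,"dy":2.5,"dz":0,"hand":0},{"ax":0,"ay":0,"az":0,"dx":0,"dy":1.0,"dz":0,"hand":0},{"ax":0,"ay":0,"az":0,"dx":0,"dy":0,"dz":0,"hand":0},{"ax":0,"ay":0,"az":0,"dx":0,"dy":0,"dz":0,"hand":0}])

```text
clock: 7.35
eef_pos: [531.0, -199.9, 145.8]
tool_rot: [-3.141, 0.0, -0.143]
force: [-0.0, -0.6, 0.1]
width: 85.5
gripper_force: 0.0
```

```bash
sed -i 's/lo=140,hi=190/lo=150,hi=190/' m.py; python3 m.py w8
```

```text
t 7.4 sx -11.7 F [ 0.4 -0.6 -0.5] z 145.8 w 85.42561869630137
rod 70.0 74 74 73 76 76 70 169 168 167 167 166 167 167 166 166 167 166 166 166 166 165 166 167 149 10 3 4 4 8 14 16 18 19 19 19 19 19 19 18 18 19 18 18 17 17 18 17 18 18 19 17 17 17 17 17 17 18 17 18 17 17 14 34 145 165 165 143 30 14 110 166 162 162 161 161 162 161 161 162 162 162 162 162 162 150 64 41 35 75 144 154 156 120 14 6 15 20 19 20 21 21 20 20 19 50 61 105 122 128 133
jaw 70.0 75 82 168 165 165 165 164 165 164 165 164 165 164 164 164 164 164 166 116 2 4 3 6 10 14 17 19 18 19 20 18 19 18 19 18 18 17 17 18 19 18 18 18 18 17 17 18 17 16 17 17 18 17 16 16 33 130 162 161 100 11 52 166 159 159 158 158 158 158 157 157 157 159 158 157 159 129 39 38 46 119 157 156 148 43 4 14 20 20 20 21 20 20 21 17 59 77 109 125 129 135 140 146 149 148 152 114 28 8 16
det(r-b) 150.0 3 6 8 9 10 8 2 0 2 2 3 3 3 3 2 2 -1 70 124 136 144 149 153 159 160 161 165 92 3 -1 0 1 0 2 -1 0 0 1 0 0
```

Emit:
send_rows(series=[{"ax":0,"ay":0,"az":0,"dx":0,"dy":1.2,"dz":0,"hand":0},{"ax":0,"ay":0,"az":0,"dx":0,"dy":2.0,"dz":0,"hand":0},{"ax":0,"ay":0,"az":0,"dx":0,"dy":2.8,"dz":0,"hand":0},{"ax":0,"ay":0,"az":0,"dx":0,"dy":3.4,"dz":0,"hand":0},{"ax":0,"ay":0,"az":0,"dx":0,"dy":3.8,"dz":0,"hand":0},{"ax":0,"ay":0,"az":0,"dx":0,"dy":4.1,"dz":0,"hand":0},{"ax":0,"ay":0,"az":0,"dx":0,"dy":4.1,"dz":0,"hand":0}])

```text
clock: 8.1
eef_pos: [525.1, -241.0, 145.9]
tool_rot: [-3.138, -0.0, -0.147]
force: [2.1, 8.3, 2.5]
width: 85.4
gripper_force: 4.2
```

```bash
python3 m.py w9
```

```text
t 8.15 sx -51.7 F [1.6 7.8 3.1] z 146.0 w 85.30989885314497
rod 70.0 124 88 124 144 131 88 126 144 127 85 122 144 139 152 154 155 155 154 154 154 154 154 154 154 155 154 155 154 155 154 154 153 154 150 70 3 5 4 4 5 6 10 12 13 15 16 15 15 15 16 15 16 14 15 16 16 16 15 16 15 15 15 15 14 15 14 14 14 16 15 14 14 15 13 11 67 153 150 149 150 150 149 149 149 149 150 148 75 40 40 38 57 131 142 142 134 8 4 8 14 0 0 0 0 0 0 0 0 0 0
jaw 70.0 134 142 104 97 140 139 145 153 153 152 152 152 152 151 152 152 153 152 152 152 152 152 153 152 151 155 114 1 2 4 5 4 6 10 14 13 15 15 15 16 15 15 14 16 15 15 15 16 15 16 15 15 15 14 14 15 15 15 15 14 15 15 14 14 11 41 149 147 145 146 146 146 146 145 145 146 123 36 39 36 49 127 142 142 135 9 4 11 10 0 0 0 0 0 0 0 0 0 0 0 0 0 0 0 0 0 0 0 0 0
det(r-b) 150.0 2 2 3 9 9 10 8 1 1 1 2 1 0 0 0 0 0 0 0 0 0 0 0 0 0 0 0 0 0 0 0 0 0 0 0 0 0 0 0 0
```

View pics/w9.png

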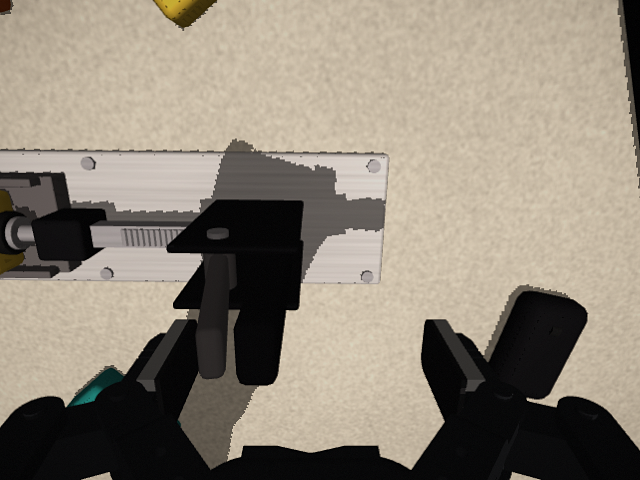

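Emit:
send_rows(series=[{"ax":0,"ay":0,"az":0,"dx":0,"dy":-1.5,"dz":0,"hand":0},{"ax":0,"ay":0,"az":0,"dx":0,"dy":-3.0,"dz":0,"hand":0},{"ax":0,"ay":0,"az":0,"dx":0,"dy":-4.1,"dz":0,"hand":0},{"ax":0,"ay":0,"az":0,"dx":0,"dy":-4.1,"dz":0,"hand":0},{"ax":0,"ay":0,"az":0,"dx":0,"dy":-4.1,"dz":0,"hand":0}])

```text
clock: 8.65
eef_pos: [530.6, -202.5, 145.8]
tool_rot: [3.14, 0.0, -0.146]
force: [0.6, -0.3, -0.3]
width: 85.1
gripper_force: 0.0
```

```bash
python3 m.py w10
```

```text
t 8.7 sx -13.4 F [ 0.4 -0.5  0.9] z 145.8 w 85.5419035685595
rod 70.0 74 72 59 58 89 151 110 113 150 148 149 164 164 164 164 165 164 165 165 164 164 164 164 164 165 165 164 164 164 163 164 138 13 3 5 5 6 12 14 17 18 18 17 17 18 18 19 16 18 18 18 17 17 18 18 17 17 18 17 17 17 17 16 16 16 16 17 17 16 15 9 85 159 161 160 160 160 159 159 159 159 159 159 158 159 159 157 95 42 43 43 134 153 153 139 56 3 11 20 20 20 20 21 19 20 20 26 80 104 117
jaw 70.0 131 144 97 134 150 145 158 163 163 163 162 162 162 161 161 163 162 163 162 161 161 162 161 161 162 162 54 3 4 6 6 10 15 17 17 18 18 17 17 18 18 17 18 18 17 17 18 17 17 17 17 16 16 17 17 16 17 17 16 16 17 18 15 45 139 158 156 156 156 156 156 156 156 156 156 156 156 158 131 57 42 37 115 154 152 147 71 2 12 19 20 20 20 20 20 20 18 39 90 109 122 127 133 139 137 147 147 147 144 44
det(r-b) 150.0 3 2 2 4 9 10 10 9 3 1 1 2 3 2 3 2 3 1 2 64 121 134 141 147 152 157 159 159 162 118 0 -1 -1 0 0 0 0 0 0 0
```

Emit:
send_rows(series=[{"ax":0,"ay":0,"az":0,"dx":0,"dy":1.2,"dz":0,"hand":0},{"ax":0,"ay":0,"az":0,"dx":0,"dy":1.7,"dz":0,"hand":0},{"ax":0,"ay":0,"az":0,"dx":0,"dy":2.2,"dz":0,"hand":0},{"ax":0,"ay":0,"az":0,"dx":0,"dy":2.2,"dz":0,"hand":0},{"ax":0,"ay":0,"az":0,"dx":0,"dy":2.2,"dz":0,"hand":0}])

```text
clock: 9.2
eef_pos: [528.2, -220.8, 146.4]
tool_rot: [-3.137, -0.0, -0.146]
force: [-0.2, 9.0, 7.5]
width: 85.2
gripper_force: 4.6
```

```bash
python3 m.py w11
```

```text
t 9.25 sx -31.3 F [ 1.  10.2  6.1] z 146.4 w 85.76278389305403
rod 70.0 107 103 146 145 97 100 144 143 107 94 145 143 139 160 159 158 158 158 158 157 157 158 157 158 157 157 157 157 157 156 157 157 158 141 0 3 4 4 5 7 11 14 15 15 17 17 16 17 17 17 16 16 16 15 15 16 15 16 15 15 16 15 16 16 15 16 15 16 15 15 16 15 15 12 118 155 153 152 153 152 153 152 153 152 151 153 157 74 41 42 37 106 146 144 147 91 8 7 14 19 18 18 19 18 18 18 17 30 94 106
jaw 70.0 121 145 137 86 131 146 138 155 157 155 155 155 155 154 155 155 155 156 155 155 155 155 155 155 155 155 156 32 2 5 4 4 7 11 13 15 15 16 18 17 16 17 16 16 17 16 15 16 15 16 15 16 16 16 16 16 16 16 15 17 15 17 16 16 11 67 143 150 149 149 149 149 150 150 150 149 150 127 47 39 37 56 136 146 147 135 12 6 14 19 19 18 19 19 18 18 19 73 87 111 119 124 128 134 138 140 140 138 101 33
det(r-b) 150.0 4 3 3 7 10 9 10 4 -1 1 3 1 2 2 3 3 2 2 1 51 122 132 137 142 146 152 153 154 158 108 0 -2 -1 0 0 0 0 0 0 0
```

Emit:
send_rows(series=[{"ax":0,"ay":0,"az":0,"dx":0,"dy":0.3,"dz":0,"hand":0},{"ax":0,"ay":0,"az":0,"dx":0,"dy":0.6,"dz":0,"hand":0},{"ax":0,"ay":0,"az":0,"dx":0,"dy":0.6,"dz":0,"hand":0},{"ax":0,"ay":0,"az":0,"dx":0,"dy":0.6,"dz":0,"hand":0}])

```text
clock: 9.65
eef_pos: [527.6, -226.0, 146.5]
tool_rot: [-3.136, -0.0, -0.145]
force: [1.2, 10.1, 7.4]
width: 85.7
gripper_force: 5.2
```

```bash
python3 m.py w12
cat > rod.py <<'E'
# rod push-in from px: jaw front top edge (z66,y-5) and cap back edge on rod line, with local-plane parallax handled by projection
from m import *
import sys
def edge(xs,v,thr,rising,lo=None):
    for i in range(1,len(xs)):
        if lo is not None and xs[i]<lo: continue
        a,b=v[i-1],v[i]
        if (a<thr<=b) if rising else (a>thr>=b): return xs[i-1]+(thr-a)/(b-a)*(xs[i]-xs[i-1])
def meas(f):
    d=load(f);xs,v=prof(d,66,y=-5,step=.25);v=v.mean(1)
    k=np.convolve(v<45,np.ones(60),'valid');i0=np.argmax(k>=58)  # jaw top: 15 mm dark run
    j=edge(xs,v,80,True,xs[i0]+14)
    xs,v=prof(d,53,step=.25);v=v.mean(1)
    c=None
    for i in range(len(xs)):  # cap back edge: long bright run then dark, past ring
        if xs[i]>j+14+0 and v[i]<95: c=edge(xs,v,95,False,xs[i]-1);break
    return j,c,c-j
for f in sys.argv[1:]: print(f,np.round(meas(f),2))
E
python3 rod.py w4 w5 w6 w7 w8 w9 w10 w11 w12
```

```text
t 9.7 sx -36.7 F [ 0.6 10.   7.1] z 146.5 w 85.58098570075546
rod 70.0 139 144 121 86 144 145 112 95 137 144 116 87 132 143 140 154 157 157 155 157 156 156 157 156 156 156 156 155 155 156 156 156 155 155 156 150 37 1 5 3 4 4 9 13 15 16 15 16 17 16 16 16 15 16 15 16 16 16 15 16 14 15 16 15 15 14 15 15 15 16 15 15 14 15 14 13 34 143 153 152 151 151 151 151 151 152 157 73 41 42 38 83 144 143 145 103 3 6 12 18 18 18 17 18 17 19 17 31 83 103
jaw 70.0 130 84 120 145 125 88 126 143 140 154 154 154 154 155 154 154 154 153 154 154 154 153 154 154 153 153 154 155 147 35 2 5 4 5 6 11 14 15 16 16 16 16 16 15 16 16 14 16 16 16 16 15 15 15 15 16 15 14 15 15 15 15 15 15 16 15 13 39 144 149 148 148 148 148 147 148 150 106 43 39 35 74 146 144 147 72 3 7 16 19 18 18 18 18 17 17 24 68 88 112 119 122 127 133 85 0 0 0 0 0
det(r-b) 150.0 2 3 2 6 10 10 10 3 0 1 1 2 2 3 3 3 1 1 6 69 121 132 136 141 146 151 153 47 0 0 0 0 0 0 0 0 0 0 0 0
w4 [ 89.16 118.32  29.16]
w5 [ 89.59 118.47  28.88]
w6 [101.89 131.27  29.38]
w7 [113.84 143.34  29.49]
w8 [125.53 154.72  29.19]
w9 [135.4  156.79  21.38]
w10 [133.37 157.01  23.63]
w11 [135.12 156.76  21.63]
w12 [137.25 156.71  19.46]
```

Emit:
send_rows(series=[{"ax":0,"ay":0,"az":0,"dx":0,"dy":0.3,"dz":0,"hand":0},{"ax":0,"ay":0,"az":0,"dx":0,"dy":0.3,"dz":0,"hand":0},{"ax":0,"ay":0,"az":0,"dx":0,"dy":0.3,"dz":0,"hand":0},{"ax":0,"ay":0,"az":0,"dx":0,"dy":0.3,"dz":0,"hand":0}])

```text
clock: 10.1
eef_pos: [527.3, -228.7, 146.5]
tool_rot: [-3.136, -0.0, -0.145]
force: [0.8, 11.1, 6.6]
width: 85.5
gripper_force: 5.5
```

```bash
python3 m.py w13|head -1; python3 rod.py w13
python3 - <<'E'
from h import *
d=snap('side','s2');a=load('w13')['pixels'][150:320,0:330];b=d['pixels'][235:330,255:375]
a=cv2.resize(a,None,fx=2.3,fy=2.3,interpolation=2);b=cv2.resize(b,None,fx=2.1,fy=2.1,interpolation=2)
o=np.zeros((600,780,3),np.uint8);o[:a.shape[0],:a.shape[1]]=a;o[392:392+b.shape[0],:b.shape[1]]=b
cv2.imwrite('pics/c2.png',o[:,:,::-1])
E
```

```text
t 10.15 sx -39.3 F [ 1.  11.1  7.6] z 146.5 w 85.17255496072212
w13 [138.23 156.83  18.6 ]
```

View pics/c2.png

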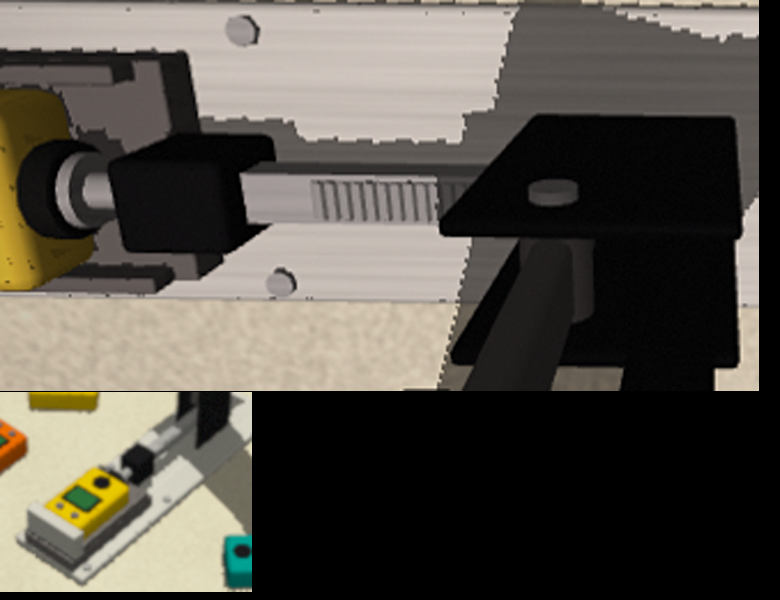

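Emit:
send_rows(series=[{"ax":0,"ay":0,"az":0,"dx":0,"dy":0.1,"dz":0,"hand":0},{"ax":0,"ay":0,"az":0,"dx":0,"dy":0.1,"dz":0,"hand":0},{"ax":0,"ay":0,"az":0,"dx":0,"dy":0.1,"dz":0,"hand":0},{"ax":0,"ay":0,"az":0,"dx":0,"dy":0.1,"dz":0,"hand":0},{"ax":0,"ay":0,"az":0,"dx":0,"dy":0.1,"dz":0,"hand":0},{"ax":0,"ay":0,"az":0,"dx":0,"dy":0.1,"dz":0,"hand":0},{"ax":0,"ay":0,"az":0,"dx":0,"dy":0.1,"dz":0,"hand":0},{"ax":0,"ay":0,"az":0,"dx":0,"dy":0.1,"dz":0,"hand":0}])

```text
clock: 11.0
eef_pos: [527.1, -229.4, 146.5]
tool_rot: [-3.135, -0.0, -0.145]
force: [0.1, 11.7, 8.0]
width: 85.1
gripper_force: 5.8
```

```bash
python3 m.py w14|head -1; python3 rod.py w14
python3 - <<'E'
from h import *
for i in range(10): get_image('top')
E
python3 m.py w15|head -1; python3 rod.py w15
```

```text
t 11.05 sx -40.1 F [ 0.2 10.7  7.9] z 146.5 w 84.96777819396964
w14 [138.57 156.83  18.25]
t 11.6 sx -40.0 F [ 0.4 10.7  8.4] z 146.5 w 85.22775892621993
w15 [138.58 156.82  18.25]
```

```bash
python3 -c "
from cell import finish_job;print(finish_job())"
```

```text
the job is handed in; nothing more can be done
None
```

I handed the job in at about 11.6 s with the trigger still held squeezed: the detector is against the stop and the cap's rod is about 11 mm in (half way) by camera measurement, steady over the last 0.5 s, and the rod was never in deeper than that.

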